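# Put the tall tumbler up to dry on its peg

### The job

Put the taller steel tumbler up to dry: first lay it on its side along the two-rail rest and let go of it there, then take it again and turn it mouth-down over the taller drying peg, keeping hold until it is all the way down. Leave it released with its rim flat on the peg's wooden foot, and do not push the other things about.

Things in the scene. Friction and masses are not known exactly. Their poses are not given: they have to be found in the camera images.
- tumbler_mid (a point): the taller of two plain steel tumblers: a straight round cup, outer diameter 54 mm, 105 mm high, wall 3 mm (bore 48 mm), floor 5 mm, 0.12 to 0.26 kg, open at one end. The point is its centre, on the axis half-way up (52.5 mm from either end); its z axis runs along the tumbler towards the open mouth. It starts standing on the table mouth up (z up).
- rest_mid (a point): fixed rest: two level parallel steel rods, 10 mm thick, 120 mm long, 46 mm wide over both (narrower than the tumbler), tops 55 mm above the table, on wooden blocks of the same width and a 120 by 70 mm base 12 mm high. The point, 76.5 mm above the table, is where the tumbler's centre is when it lies centred on the rods; x runs along the rods, z up. The mouth may face either end.
- tall_peg_foot (a point): the taller of two fixed wooden drying pegs: upright dowel of 32 mm diameter with a domed tip, standing 70 mm above a round foot of 90 mm diameter, 18 mm high. The point is the centre of the foot's flat top (18 mm above the table), z up. With the tumbler mouth-down and fully home its centre is 52.5 mm above this point.
- short_peg_foot (a point): the shorter drying peg, not to be used: the same foot and dowel but only 35 mm above its foot. The point is the centre of the foot's flat top, 18 mm above the table. It and the taller peg may stand in either of two places.
- short_tumbler_mid (a point): the shorter steel tumbler, a bystander: 54 mm diameter, 60 mm high, standing mouth up; the point is its centre. It and the taller one may stand in either of two places.
- mug: bystander: blue ceramic mug, 80 mm diameter, 90 mm high, standing; origin under its centre
- bait_cup: bystander: white plastic bait cup with a press-button cover, 78 mm diameter, 68 mm high; origin under its centre
- mould: bystander: low chrome bell sinker mould, 55 by 95 mm, 37 mm high, with a 50 mm wooden handle to its -x; origin under its centre
- spool: bystander: line spool lying flat, 68 mm diameter, 30 mm high; origin under its centre
- brush: bystander: dish brush lying near the table's right side; origin on its underside
Things that resemble listed ones, but are neither listed nor needed, are in the scene too. What is shaped like the part that bears tall_peg_foot but orange or yellow is not meant. What is shaped like the part that bears tumbler_mid but blue is not meant.

How it is judged:
On the way, in this order (a step that is already met when the one before it is completed fails the run):
1. the taller tumbler lies on its side on the two rails, let go and at rest (angle between tumbler_mid's own z axis and vertical between 1.4 and 1.74 rad and angle between the z axis of tumbler_mid and the x axis of rest_mid, either way round below 0.2 rad and distance between tumbler_mid and rest_mid below 0.045 m and z of tumbler_mid in the frame of rest_mid between -0.008 and 0.008 m and contact force between tumbler and the fingers below 0.05 N and linear speed of tumbler below 0.03 m/s), for 0.2 s.
2. still held, it is mouth-down over the taller peg and within 15 mm of fully home (angle between tumbler_mid's own z axis and vertical above 2.95 rad and horizontal distance between tumbler_mid and tall_peg_foot below 0.012 m and z of tumbler_mid in the frame of tall_peg_foot below 0.0675 m and contact force between tumbler and the fingers above 0.5 N), for 0.05 s.
At the end, for the whole second after the job is handed in: The taller tumbler is mouth-down over the taller peg (axis within 12 mm of the peg's, upright within about 3.5 degrees), its rim on the foot (height within 4 mm of fully home), at rest and released (angle between tumbler_mid's own z axis and vertical above 2.95 rad and horizontal distance between tumbler_mid and tall_peg_foot below 0.012 m and angle between tumbler_mid's own z axis and vertical above 3.08 rad and z of tumbler_mid in the frame of tall_peg_foot between 0.0485 and 0.0565 m and linear speed of tumbler below 0.02 m/s and contact force between tumbler and the fingers below 0.05 N); the robot touches nothing.
It fails at once if any bystander (short tumbler, mug, bait cup, mould, spool, brush) is moved more than 40 mm (distance of any of short_tumbler_mid, mug, bait_cup, mould, spool, brush from where it was at the start of the episode above 0.04 m).
It also fails if it takes over 58 s, if anything falls off the work surface, if the arm or the gripper's body presses on something with over 40 N, if the wrist force passes 120 N, or if a joint passes its speed limit or range.

### The arm

A 6-joint arm with a two-finger parallel gripper is mounted at the origin on the work surface. World frame = base frame: x ahead of the robot, y to its left, z up, the work surface at z = 0. Lengths are in m, angles in rad, forces in N, time in s.
With the tool pointing down it reaches from about 0.35 to 0.775 m from the base axis. Payload 7.3 kg.
Tool frame: the origin (TCP) lies between the finger pads; the fingertips stand ahead of it and the grasp point (between the pads) lies 6 mm ahead of it (robot.tip_extent is the x of the fingertips in the tool frame, in m); x points along the fingers, z is the direction in which the jaws open and shut, and the axes are right-handed (so a half turn about x gives the same grasp; the last joint's range is limited). The gripper opens to 92 mm and grips with 3 to 60 N. Pads are 19 mm wide; open, the fingers measure 130 mm over their backs; the gripper's body (75 mm by 190 mm) begins 47 mm behind the grasp point.
Start: joints at [-1.295, 0.342, 1.524, -0, 1.275, -0.146], TCP at [0.215, -0.479, 0.252] pointing down, gripper open.
Joint ranges: [-2.53, 2.53], [-0.77, 2.02], [0.04, 2.7], [-1, 4.14], [0.28, 2.66], [-3.11, 3.11]. Speed limits (rad/s): [2.57, 2.57, 3.14, 3.14, 3.14, 3.14].

### API

Orientations are given as [roll, pitch, yaw] about the fixed x, y, z axes, in that order (R = Rz(yaw) Ry(pitch) Rx(roll)).
In Python, from cell import robot gives the robot as it stands. The module is installed in compiled form; this text tells all that it offers.
- The arm moves only by the shell command python3 -m creep 'ROWS' [FORCE]. ROWS is JSON, a list of rows, each an object with "translation": the shift along the tool's x, y, z in m, a list of three; "twist": the turn, a rotation vector about the tool's x, y, z in rad, a list of three; "hand": the opening in per cent of the stroke, from 0 (shut) to 100 (fully open). A call has 1 to 5 rows; each row is the pose to reach, as a shift and turn from the pose measured when the call began, along the tool's axes at that moment; what a row does not reach only later rows make up. A row lasts 1/10 s, in which the tool goes at most 50 mm and 8.59 degrees, less where a joint would pass 70% of its speed; a pose out of reach is approached as far as the arm can. A call with a gripper value outside its range is refused whole. The fingers move at their own pace and stop on an object; FORCE is the grip in N (left out, the last holds). Time passes only in rows, so rows that repeat a pose let the fingers close. It gives the time, the measured TCP pose, the force and the opening at its end, in the units of the state.
- robot.observe(): the state, without advancing time (a new reading comes with each control period).
- robot.read_camera(name): name is "side" or "top" or "wrist"; returns the picture (420x560x3 uint8, blue, green, red); there is no depth.
- robot.calibration(name): a dict with "intrinsics" (3x3 intrinsics, pixels), "cam_to_world" (4x4, takes a point from camera to world coordinates); the wrist camera has in their place "mount" (4x4, takes a point from camera to tool coordinates, whose origin is the TCP and whose axes are the tool frame's). Camera axes: x right, y up, looking along -z (the intrinsics and any distortion apply to the point x, -y, -z); pixel columns grow to the right and rows downward; lengths in m; the calibration is good to about 2 mm. A picture is of the moment at which its call begins: read the wrist's pose just before it. calibration takes no time and is no camera call.
- robot.hand_in(): hands the job in, once; it reports no verdict.
The state is a dict: "time": time; "qpos": joint angles; "qvel": joint speeds; "joint_efforts": joint torques, N m; "tool_pos": TCP position; "tool_rot": TCP orientation; "contact_force": force on the tool from outside, world axes, zero at the start; "torque": the same for the moment, N m; "opening": finger opening in m.
Only numpy, scipy, OpenCV 4.12 (cv2) and the standard library are available. Lean on these libraries where they do the work, as an engineer would, in place of code of your own. Each camera call takes 0.05 s, during which the arm holds its last target. There are 200 camera calls.

## Working session

There is one attempt and no reset: what is moved stays moved. The work goes in short steps, Python scripts to look and compute and a shell command to move; the robot and the scene stay as the last step left them, time stands still between calls to the robot, and variables do not carry over. Pictures are saved under pics/ and viewed, about 8 in all and at most 12, crops included, and the job is handed in when it is done.

```bash
mkdir -p pics; python3 - <<'E'
from cell import robot
import cv2,numpy as np
np.set_printoptions(precision=4,suppress=True)
print(robot.observe(), robot.tip_extent)
for n in("top","side"):
    cv2.imwrite(f"pics/{n}0.png",robot.read_camera(n)); print(n,robot.calibration(n))
print(robot.calibration("wrist"))
E
```

```text
{'time': 0.0, 'qpos': array([-1.295 ,  0.3427,  1.525 , -0.    ,  1.2754, -0.146 ]), 'qvel': array([ 0.0006, -0.0006, -0.0005, -0.0005, -0.0005,  0.0004]), 'joint_efforts': array([  0.    , -43.1244, -24.4226,   0.0717,   0.0559,  -0.0001]), 'tool_pos': array([ 0.2148, -0.4786,  0.251 ]), 'tool_rot': array([3.0132, 1.5692, 1.8642]), 'contact_force': array([-0.2406,  0.7934,  0.9265]), 'torque': array([ 0.0086,  0.0437, -0.0189]), 'opening': 0.09166974509202919} 0.025
top {'intrinsics': array([[442.41  ,   0.    , 271.3836],
       [  0.    , 442.41  , 208.8866],
       [  0.    ,   0.    ,   1.    ]]), 'cam_to_world': array([[-0.0277,  0.997 , -0.0719,  0.4391],
       [-0.9995, -0.0264,  0.0201,  0.0132],
       [ 0.0182,  0.0724,  0.9972,  1.3964],
       [ 0.    ,  0.    ,  0.    ,  1.    ]])}
side {'intrinsics': array([[402.5488,   0.    , 280.2647],
       [  0.    , 402.5488, 209.4757],
       [  0.    ,   0.    ,   1.    ]]), 'cam_to_world': array([[-0.9944,  0.0563, -0.0893,  0.4241],
       [-0.1042, -0.6583,  0.7455,  0.931 ],
       [-0.0168,  0.7506,  0.6605,  0.9354],
       [ 0.    ,  0.    ,  0.    ,  1.    ]])}
{'intrinsics': array([[354.6439,   0.    , 279.5453],
       [  0.    , 354.6439, 206.7101],
       [  0.    ,   0.    ,   1.    ]]), 'mount': array([[ 0.0002,  0.2733, -0.9619, -0.1342],
       [-0.0006,  0.9619,  0.2733,  0.0729],
       [ 1.    ,  0.0005,  0.0003, -0.0012],
       [ 0.    ,  0.    ,  0.    ,  1.    ]])}
```

View pics/top0.png

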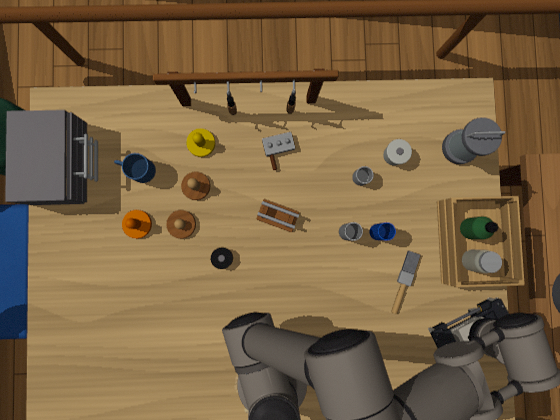

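View pics/side0.png

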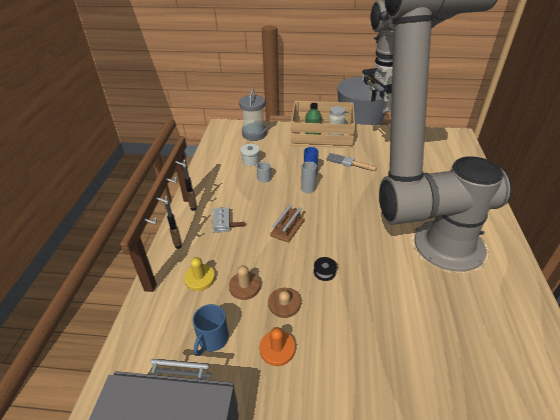

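Top view: the taller tumbler is near (350,232), with a blue lookalike at (382,232), and the short tumbler is at (363,177). The rest is at (278,215). The taller brown peg is at (196,186), since the side view shows the longer dowel at (245,280). The short peg is at (181,224). I'll zoom in for exact pixels.

```bash
python3 - <<'E'
import cv2,numpy as np
t=cv2.imread("pics/top0.png");s=cv2.imread("pics/side0.png")
def crop(im,x,y,w,h,k):
    c=cv2.resize(im[y:y+h,x:x+w],None,fx=k,fy=k,interpolation=cv2.INTER_CUBIC)
    for i in range(0,w,10):
        cv2.line(c,(i*k,0),(i*k,5 if i%50 else 14),(255,255,255),1)
    for i in range(0,h,10):
        cv2.line(c,(0,i*k),(5 if i%50 else 14,i*k),(255,255,255),1)
    return c
a=crop(t,160,160,160,80,5)          # pegs, rest
b=np.hstack([crop(t,330,160,80,100,5)[:300*1+200], crop(s,220,130,80,100,5)])[:, :800]
cv2.imwrite("pics/a.png",a);cv2.imwrite("pics/b.png",np.vstack([b]))
E
```

```text
(no output)
```

View pics/a.png

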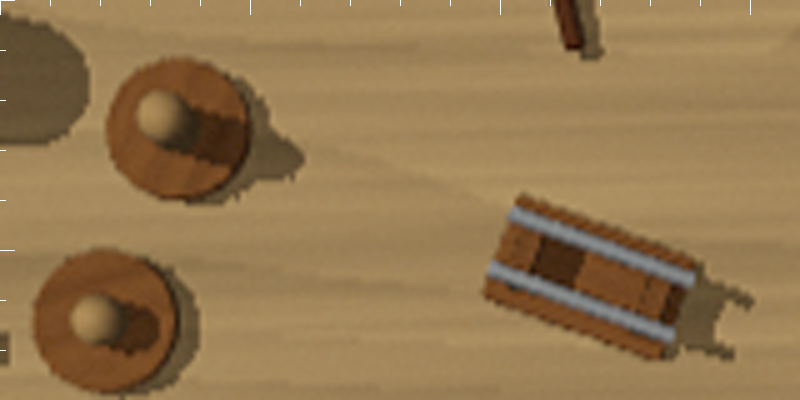

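View pics/b.png

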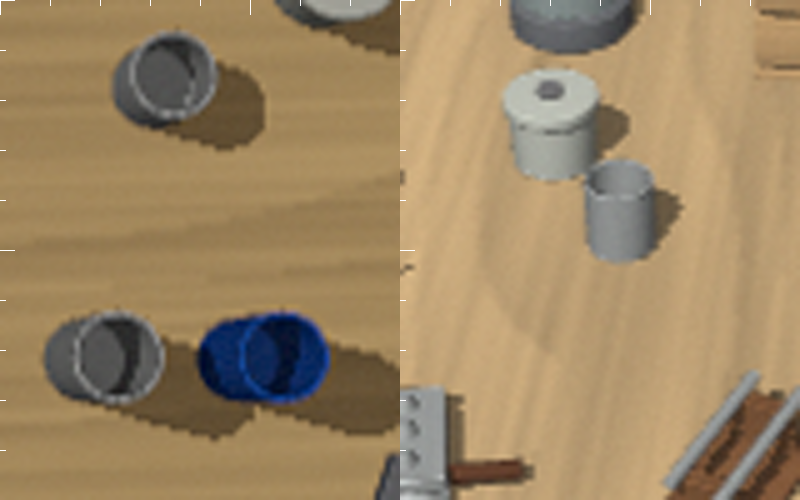

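```bash
cat > h.py <<'E'
from cell import robot
import numpy as np, json
from scipy.spatial.transform import Rotation as Ro
np.set_printoptions(precision=4,suppress=True)
def ray(n,uv,z):
    c=robot.calibration(n);K=c["intrinsics"];T=c["cam_to_world"]
    d=T[:3,:3]@np.array([(uv[0]-K[0,2])/K[0,0],-(uv[1]-K[1,2])/K[1,1],-1]);o=T[:3,3]
    return o+d*(z-o[2])/d[2]
def pose():
    o=robot.observe();return o,np.array(o["tool_pos"]),Ro.from_euler("xyz",o["tool_rot"]).as_matrix()
E
python3 - <<'E'
from h import *
for n,uv,z in [("tallfoot",(195.6,185.8),.017),("talltip",(192.6,183.2),.078),("shortfoot",(181,224.2),.017),("tum",(353.8,231.4),.105),("blue",(387.2,231.4),.105),("short",(364.6,175.4),.06),
 ("r1a",(262.4,202.8),.052),("r1b",(298.4,216),.052),("r2a",(258,213.6),.052),("r2b",(294.4,227.4),.052),("bait",(399,152),.068),("mug",(138,168),.09),("orange",(137,224),.02),("yellow",(201,143),.02)]:
    print(n,ray("top",uv,z))
print(pose()[2])
E
python3 -m creep '[{"translation":[0,0,0],"twist":[0,0.15,0],"hand":100},{"translation":[0,0,0],"twist":[0,0.3,0],"hand":100}]'
python3 -c "
from h import *
o,p,R=pose();print(o['qpos'],p,R)"
```

```text
tallfoot [0.6172 0.2205 0.017 ]
talltip [0.6174 0.2201 0.078 ]
shortfoot [0.4983 0.2675 0.017 ]
tum [ 0.4598 -0.2521  0.105 ]
blue [ 0.4571 -0.3503  0.105 ]
short [ 0.6305 -0.3015  0.06  ]
r1a [0.5553 0.013  0.052 ]
r1b [ 0.5121 -0.0956  0.052 ]
r2a [0.5227 0.0273 0.052 ]
r2b [ 0.4777 -0.0823  0.052 ]
bait [ 0.6988 -0.4083  0.068 ]
mug [0.6652 0.3789 0.09  ]
orange [0.5024 0.4026 0.02  ]
yellow [0.7518 0.201  0.02  ]
[[-0.0004  0.9123  0.4094]
 [ 0.0013  0.4094 -0.9123]
 [-1.      0.0002 -0.0013]]
time: 0.3
tool_pos: [0.2145, -0.478, 0.2522]
tool_rot: [-3.141, 1.266, 1.993]
contact_force: [1.4, -1.5, 0.4]
opening: 0.0922
[-1.2741  0.5123  1.2898 -0.0376  1.6416 -0.1217] [ 0.2145 -0.478   0.2522] [[-0.1228  0.9125  0.3902]
 [ 0.2734  0.4091 -0.8706]
 [-0.954  -0.0002 -0.2997]]
```

```bash
python3 -m creep '[{"translation":[0,0,0],"twist":[0,-0.15,0],"hand":100},{"translation":[0,0,0],"twist":[0,-0.3,0],"hand":100}]' >/dev/null
python3 -c "
from h import *
o,p,R=pose();print(o['qpos'],p,R,flush=True)"
python3 -m creep '[{"translation":[-0.03,0,0],"twist":[0,0,0.15],"hand":100},{"translation":[-0.06,0.05,0],"twist":[0,0,0.3],"hand":100},{"translation":[-0.06,0.1,0],"twist":[0,0,0.45],"hand":100}]' >/dev/null
python3 -c "
from h import *
o,p,R=pose();print(o['qpos'],p,R)"
```

```text
[-1.295   0.3538  1.5225 -0.0002  1.2758 -0.1455] [ 0.2151 -0.4799  0.2461] [[-0.0031  0.9125  0.409 ]
 [ 0.0101  0.4091 -0.9125]
 [-0.9999  0.0013 -0.0105]]
[-1.3623  0.3313  1.4622  0.4457  1.4654 -0.2833] [ 0.3005 -0.444   0.3091] [[ 0.3996  0.8215  0.4066]
 [ 0.1823  0.3635 -0.9136]
 [-0.8984  0.4392 -0.0045]]
```

```bash
cat > kin.py <<'E'
from h import *
from scipy.optimize import least_squares
D=[([-1.295,.3427,1.525,0,1.2754,-.146],[.2148,-.4786,.251],[[-.0004,.9123,.4094],[.0013,.4094,-.9123],[-1,.0002,-.0013]]),
([-1.2741,.5123,1.2898,-.0376,1.6416,-.1217],[.2145,-.478,.2522],[[-.1228,.9125,.3902],[.2734,.4091,-.8706],[-.954,-.0002,-.2997]]),
([-1.295,.3538,1.5225,-.0002,1.2758,-.1455],[.2151,-.4799,.2461],[[-.0031,.9125,.409],[.0101,.4091,-.9125],[-.9999,.0013,-.0105]]),
([-1.3623,.3313,1.4622,.4457,1.4654,-.2833],[.3005,-.444,.3091],[[.3996,.8215,.4066],[.1823,.3635,-.9136],[-.8984,.4392,-.0045]])]
E=lambda a,t:Ro.from_euler(a,t).as_matrix()
def fk(q,P):
    h,d,L1,L2,L3=P[:5]
    A=E("z",q[0]);p=np.array([0,0,h])+A@[0,d,0];A=A@E("y",q[1]);p=p+A@[0,0,L1]
    A=A@E("y",q[2]);p=p+A@[0,0,L2];A=A@E("z",q[3])@E("y",q[4]);A=A@E("z",q[5]);p=p+A@[0,0,L3]
    return p,A
p0,A0=fk(D[0][0],[.15,.07,.5,.5,.3])
Rt=A0.T@np.array(D[0][2]);Rt=np.round(Rt)
def r(P): return np.concatenate([fk(q,P)[0]-p for q,p,_ in D]+[P*1e-3-np.array([.15,.07,.5,.5,.3])*1e-3])
P=least_squares(r,[.15,.07,.5,.5,.3]).x
LO=np.array([-2.53,-.77,.04,-1,.28,-3.11]);HI=np.array([2.53,2.02,2.7,4.14,2.66,3.11])
def ik(p,R,q0):
    f=lambda q:np.concatenate([fk(q,P)[0]-p,.2*Ro.from_matrix((fk(q,P)[1]@Rt).T@R).as_rotvec()])
    s=least_squares(f,np.clip(q0,LO+.01,HI-.01),bounds=(LO,HI));return s.x,np.abs(s.fun).max()
if __name__=="__main__":
    print(P,Rt)
    for q,p,R in D:print(fk(q,P)[0]-p,np.abs(fk(q,P)[1]@Rt-R).max())
E
python3 kin.py
```

```text
[0.1677 0.0766 0.5109 0.365  0.2909] [[-0.  0. -1.]
 [-0.  1.  0.]
 [ 1.  0. -0.]]
[ 0.0006 -0.0011  0.0003] 0.0001913090644896445
[ 0.0001  0.0007 -0.0003] 4.3980727832904076e-05
[ 0.0007 -0.0016  0.0002] 0.00010896090865930574
[-0.0012  0.002  -0.0002] 7.444856039939829e-05
```

```bash
cat > plan.py <<'E'
from kin import *
def RT(phi,ang): # phi deg from down toward heading m; ang deg heading
    f=np.radians(phi);a=np.radians(ang);m=np.array([np.cos(a),np.sin(a),0]);up=np.array([0,0,1.])
    x=-np.cos(f)*up+np.sin(f)*m;y=np.cos(f)*m+np.sin(f)*up
    return np.array([x,y,np.cross(x,y)]).T
def tcp(g,R): return np.array(g)-.006*R[:,0]
TUM=np.array([.4598,-.2521,.0525]);REST=np.array([.5170,-.0344,.0765]);FOOT=np.array([.6173,.2203,.018]);UA=68.0
u=np.array([np.cos(np.radians(UA)),np.sin(np.radians(UA)),0])
E
python3 - <<'E'
from plan import *
def go(name,g,phi,ang,q0=[-.5,.5,1.5,.3,1.3,0]):
    R=RT(phi,ang);best=min((ik(tcp(g,R),R,s) for s in (q0,[0,.5,1.8,1.4,1.4,0],[0.3,.5,1.8,1.4,1.4,1],[0,.8,1.,.0,1.4,-1])),key=lambda t:t[1])
    print(name,phi,ang,best[0],"err %.4f"%best[1])
for phi in(0,-20):
  for ang in(60,90): go("pick",TUM+[0,0,.025],phi,ang)
for phi in(90,75,60): go("place",REST-u*.025,phi,UA);go("placeup",REST-u*.025+[0,0,.08],phi,UA)
for phi in(0,-20,-30): go("regr",REST+u*.02,phi,UA)
for phi in(90,70,60):
  for ang in(60,90,120): go("home",FOOT+[0,0,.0725],phi,ang);go("over",FOOT+[0,0,.0725+.1],phi,ang)
E
```

```text
pick 0 60 [-0.6481  0.5005  1.7937  0.      0.8474 -0.1245] err 0.0000
pick 0 90 [-0.6481  0.5005  1.7937 -0.      0.8474 -0.6481] err 0.0000
pick -20 60 [-0.4544  0.5425  1.7784 -0.4515  0.8979  0.3672] err 0.0000
pick -20 90 [-0.4754  0.4661  1.928  -0.5258  0.6509 -0.0686] err 0.0000
place 90 68.0 [-0.847   1.0236  1.9093  1.1165  1.6634 -1.3836] err 0.0000
placeup 90 68.0 [-0.847   0.8631  1.9327  1.1317  1.7228 -1.259 ] err 0.0000
place 75 68.0 [-0.8292  0.8672  1.9415  1.0695  1.4619 -1.2696] err 0.0000
placeup 75 68.0 [-0.8292  0.7137  1.9297  1.0595  1.5422 -1.1248] err 0.0000
place 60 68.0 [-0.7755  0.7216  1.9558  0.9953  1.267  -1.1222] err 0.0000
placeup 60 68.0 [-0.7755  0.5794  1.9112  0.9554  1.372  -0.9626] err 0.0000
regr 0 68.0 [-0.1767  0.5024  1.7938  0.      0.8454  0.2073] err 0.0000
regr -20 68.0 [ 0.003   0.5911  1.6844 -0.3772  1.0351  0.6088] err 0.0000
regr -30 68.0 [ 0.0774  0.6564  1.6278 -0.51    1.161   0.7404] err 0.0000
home 90 60 [-0.242   0.9779  2.0531  1.8508  1.5401 -1.4645] err 0.0000
over 90 60 [-0.242   0.7605  2.0697  1.8395  1.4855 -1.2709] 
[... 468 characters left out ...]
8975  1.6111  1.1905  1.415  -0.9465] err 0.0000
over 70 90 [-0.2187  0.751   1.5713  1.1697  1.4861 -0.773 ] err 0.0000
home 70 120 [-0.1295  1.0956  1.0864  0.8873  1.8456 -0.8288] err 0.0000
over 70 120 [-0.1295  0.982   1.0408  0.9296  1.9436 -0.6965] err 0.0000
home 60 60 [-0.1623  0.6775  2.0029  1.6345  0.9471 -1.0324] err 0.0000
over 60 60 [-0.1623  0.5004  1.9324  1.4565  0.9535 -0.7277] err 0.0000
home 60 90 [-0.1838  0.8236  1.6047  1.0875  1.2927 -0.8379] err 0.0000
over 60 90 [-0.1838  0.689   1.5397  1.0465  1.3893 -0.6584] err 0.0000
home 60 120 [-0.1061  1.0178  1.1236  0.788   1.7306 -0.8108] err 0.0000
over 60 120 [-0.1061  0.9151  1.0502  0.8166  1.8532 -0.6811] err 0.0000
```

```bash
cat >> plan.py <<'E'
def to(g,phi,ang):
    o,p,R=pose();R2=RT(phi,ang);q,e=ik(tcp(g,R2),R2,o["qpos"])
    print("t",round(o["time"],2),"grasp",p+.006*R[:,0],"open %.4f"%o["opening"],"F",o["contact_force"])
    print("shift",np.round(R.T@(tcp(g,R2)-p),4),"twist",np.round(Ro.from_matrix(R.T@R2).as_rotvec(),3),"ik",q,round(e,4),flush=True)
E
python3 -c "
from plan import *
to(TUM+[0,0,.13],-20,75)"
```

```text
t 0.8 grasp [ 0.3029 -0.4429  0.3037] open 0.0922 F [ 0.7302  0.9005 -0.8489]
shift [ 0.2079  0.1487 -0.1116] twist [-0.912  0.044 -0.751] ik [-0.4576  0.3757  1.7156 -0.4052  1.018   0.0135] 0.0
```

```bash
python3 -m creep '[{"translation":[0.04,0.03,-0.022],"twist":[-0.1,0.005,-0.085],"hand":100},{"translation":[0.08,0.06,-0.045],"twist":[-0.2,0.01,-0.165],"hand":100},{"translation":[0.1,0.075,-0.055],"twist":[-0.3,0.015,-0.25],"hand":100},{"translation":[0.12,0.09,-0.067],"twist":[-0.4,0.02,-0.33],"hand":100},{"translation":[0.14,0.1,-0.075],"twist":[-0.5,0.025,-0.41],"hand":100}]' | tail -1
python3 -c "
from plan import *
to(TUM+[0,0,.13],-20,75)"
```

```text
opening: 0.0919
t 1.3 grasp [ 0.4094 -0.3125  0.2214] open 0.0919 F [ 1.432  -0.1022 -0.3346]
shift [ 0.0402  0.0801 -0.0008] twist [-0.407  0.021 -0.338] ik [-0.4576  0.3757  1.7156 -0.4052  1.018   0.0135] 0.0
```

```bash
python3 -m creep '[{"translation":[0.01,0.02,0],"twist":[-0.1,0.005,-0.084],"hand":100},{"translation":[0.02,0.04,0],"twist":[-0.2,0.01,-0.17],"hand":100},{"translation":[0.03,0.06,0],"twist":[-0.3,0.015,-0.25],"hand":100},{"translation":[0.04,0.08,-0.001],"twist":[-0.407,0.021,-0.338],"hand":100},{"translation":[0.04,0.08,-0.001],"twist":[-0.407,0.021,-0.338],"hand":100}]' | tail -1
python3 -c "
from plan import *
import cv2
to(TUM+[0,0,.022],-20,75)
o,p,R=pose();w=robot.read_camera('wrist');c=robot.calibration('wrist');M=c['mount'];K=c['intrinsics']
def pj(X):
    t=R.T@(np.array(X)-p);v=M[:3,:3].T@(t-M[:3,3]);return K[0,0]*v[0]/-v[2]+K[0,2],-K[1,1]*v[1]/-v[2]+K[1,2]
for z in(.0525,):
    a=[pj(TUM+[.027*np.cos(k),.027*np.sin(k),z]) for k in np.linspace(0,6.28,40)]
    cv2.polylines(w,[np.int32(a)],True,(0,0,255),1)
cv2.imwrite('pics/w1.png',w)"
```

```text
opening: 0.0918
t 1.8 grasp [ 0.4604 -0.2483  0.1804] open 0.0918 F [-0.1982  0.5469 -0.1619]
shift [0.1008 0.0327 0.0009] twist [ 0.009 -0.002  0.   ] ik [-0.4576  0.5081  1.8579 -0.5026  0.7705  0.1677] 0.0
```

View pics/w1.png

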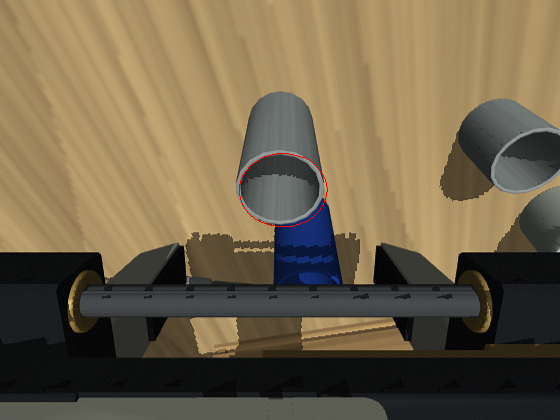

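```bash
python3 -m creep '[{"translation":[0.025,0.008,0],"twist":[0,0,0],"hand":100},{"translation":[0.05,0.016,0],"twist":[0,0,0],"hand":100},{"translation":[0.075,0.024,0],"twist":[0,0,0],"hand":100},{"translation":[0.101,0.033,0],"twist":[0.009,0,0],"hand":100},{"translation":[0.101,0.033,0],"twist":[0.009,0,0],"hand":100}]'
python3 -c "
from plan import *
to(TUM+[0,0,.022],-20,75)"
python3 -m creep '[{"translation":[0,0,0],"twist":[0,0,0],"hand":50},{"translation":[0,0,0],"twist":[0,0,0],"hand":50},{"translation":[0,0,0],"twist":[0,0,0],"hand":50},{"translation":[0,0,0],"twist":[0,0,0],"hand":50},{"translation":[0,0,0],"twist":[0,0,0],"hand":50}]' 30
python3 -m creep '[{"translation":[0,0,0],"twist":[0,0,0],"hand":50},{"translation":[0,0,0],"twist":[0,0,0],"hand":40},{"translation":[0,0,0],"twist":[0,0,0],"hand":40}]' 30
python3 -c "
from plan import *
to(REST-u*.022+[0,0,.13],-20,68)"
```

```text
time: 2.35
tool_pos: [0.4569, -0.2514, 0.0782]
tool_rot: [-1.588, 1.225, -1.857]
contact_force: [0.4, 0.0, -0.0]
opening: 0.0919
t 2.35 grasp [ 0.4563 -0.2534  0.0725] open 0.0919 F [ 0.4181  0.0438 -0.0455]
shift [-0.0026  0.0013  0.003 ] twist [-0.005 -0.008 -0.003] ik [-0.4576  0.5081  1.8579 -0.5026  0.7705  0.1677] 0.0
time: 2.85
tool_pos: [0.4574, -0.2516, 0.0789]
tool_rot: [-1.583, 1.224, -1.852]
contact_force: [1.3, -1.1, 2.1]
opening: 0.0568
time: 3.15
tool_pos: [0.4573, -0.2514, 0.0789]
tool_rot: [-1.584, 1.224, -1.853]
contact_force: [0.9, 1.3, -0.8]
opening: 0.054
t 3.15 grasp [ 0.4567 -0.2534  0.0732] open 0.0540 F [ 0.8651  1.3099 -0.8219]
shift [-0.195   0.1479 -0.0031] twist [ 0.109  0.035 -0.003] ik [-0.0683  0.4222  1.5671 -0.346   1.282   0.4368] 0.0
```

```bash
python3 -m creep '[{"translation":[-0.02,-0.007,0],"twist":[0,0,0],"hand":40},{"translation":[-0.045,-0.016,0],"twist":[0,0,0],"hand":40},{"translation":[-0.075,-0.027,0],"twist":[0,0,0],"hand":40},{"translation":[-0.105,-0.038,0],"twist":[0,0,0],"hand":40},{"translation":[-0.12,-0.044,0],"twist":[0,0,0],"hand":40}]'
python3 -c "
from plan import *
to(REST-u*.021+[0,0,.1],70,68)"
```

```text
time: 3.65
tool_pos: [0.4583, -0.2524, 0.2092]
tool_rot: [-1.575, 1.224, -1.844]
contact_force: [-0.6, -0.7, -2.9]
opening: 0.0542
t 3.65 grasp [ 0.4578 -0.2544  0.2036] open 0.0542 F [-0.5512 -0.7294 -2.8894]
shift [-0.0389  0.1979 -0.0044] twist [ 0.115 -0.055  1.567] ik [-0.8081  0.6304  1.917   1.032   1.5039 -1.034 ] 0.0
```

```bash
python3 -m creep '[{"translation":[-0.004,0.018,0],"twist":[0.01,-0.005,0.14],"hand":40},{"translation":[-0.007,0.036,-0.001],"twist":[0.02,-0.01,0.28],"hand":40},{"translation":[-0.01,0.053,-0.001],"twist":[0.03,-0.015,0.42],"hand":40},{"translation":[-0.014,0.071,-0.002],"twist":[0.04,-0.02,0.56],"hand":40},{"translation":[-0.018,0.089,-0.002],"twist":[0.05,-0.024,0.7],"hand":40}]'
python3 -c "
from plan import *
to(REST-u*.021+[0,0,.1],70,68)"
```

```text
time: 4.15
tool_pos: [0.4805, -0.1649, 0.1964]
tool_rot: [1.504, 1.211, 1.19]
contact_force: [-0.4, -0.1, -2.9]
opening: 0.0545
t 4.15 grasp [ 0.4813 -0.1629  0.1908] open 0.0545 F [-0.3821 -0.1159 -2.9181]
shift [ 0.0548  0.0956 -0.0084] twist [ 0.065 -0.031  0.862] ik [-0.8081  0.6304  1.917   1.032   1.5039 -1.034 ] 0.0
```

```bash
python3 -m creep '[{"translation":[0.008,0.015,-0.001],"twist":[0.01,-0.005,0.14],"hand":40},{"translation":[0.016,0.03,-0.003],"twist":[0.02,-0.01,0.28],"hand":40},{"translation":[0.025,0.045,-0.004],"twist":[0.03,-0.015,0.42],"hand":40},{"translation":[0.034,0.06,-0.005],"twist":[0.04,-0.02,0.56],"hand":40},{"translation":[0.044,0.077,-0.007],"twist":[0.053,-0.025,0.7],"hand":40}]' | tail -1
python3 -c "
from plan import *
to(REST-u*.021+[0,0,.1],70,68)"
```

```text
opening: 0.0544
t 4.65 grasp [ 0.5039 -0.0753  0.1792] open 0.0544 F [ 0.1452  1.1609 -2.5032]
shift [ 0.0205  0.0074 -0.0031] twist [ 0.012 -0.003  0.158] ik [-0.8081  0.6304  1.917   1.032   1.5039 -1.034 ] 0.0
```

```bash
python3 -m creep '[{"translation":[0.01,0.004,-0.002],"twist":[0.006,-0.001,0.08],"hand":40},{"translation":[0.02,0.007,-0.003],"twist":[0.012,-0.003,0.158],"hand":40},{"translation":[0.02,0.007,-0.003],"twist":[0.012,-0.003,0.158],"hand":40},{"translation":[0.02,0.007,-0.003],"twist":[0.012,-0.003,0.158],"hand":40}]' | tail -1
python3 -c "
from plan import *
import cv2
to(REST-u*.021+[0,0,.0],70,68)
T=robot.read_camera('top')[140:280,170:370];S=robot.read_camera('side')[140:280,220:370]
cv2.imwrite('pics/p1.png',np.hstack([cv2.resize(T,None,fx=2.2,fy=2.2,interpolation=2),cv2.resize(S,None,fx=2.2,fy=2.2,interpolation=2)]))"
```

```text
opening: 0.0544
t 5.05 grasp [ 0.509  -0.0547  0.1759] open 0.0544 F [-0.2421  0.1523 -2.5973]
shift [ 0.035  -0.0931 -0.0002] twist [-0.    -0.001  0.002] ik [-0.8081  0.816   1.9516  1.0556  1.3928 -1.2257] 0.0
```

View pics/p1.png

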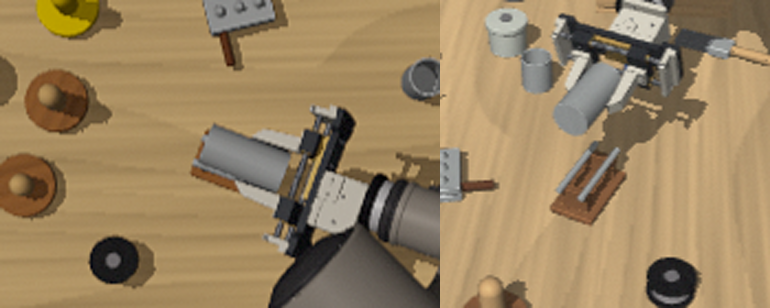

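The tumbler is held level above the rest, in line with its rods: in the top crop it spans (205,150)-(290,190) over the rods. I'll lower it.

```bash
python3 -m creep '[{"translation":[0.01,-0.027,0],"twist":[0,0,0],"hand":40},{"translation":[0.02,-0.054,0],"twist":[0,0,0],"hand":40},{"translation":[0.028,-0.075,0],"twist":[0,0,0],"hand":40},{"translation":[0.032,-0.086,0],"twist":[0,0,0],"hand":40},{"translation":[0.033,-0.088,0],"twist":[0,0,0],"hand":40}]'
python3 -c "
from plan import *
to(REST-u*.021+[0,0,.0],70,68)"
```

```text
time: 5.65
tool_pos: [0.5077, -0.0598, 0.0845]
tool_rot: [1.569, 0.352, 1.187]
contact_force: [0.7, 0.4, -1.8]
opening: 0.0543
t 5.65 grasp [ 0.5098 -0.0546  0.0824] open 0.0543 F [ 0.713   0.3735 -1.7838]
shift [ 0.0024 -0.0055 -0.0009] twist [ 0.002 -0.     0.003] ik [-0.8081  0.816   1.9516  1.0556  1.3928 -1.2257] 0.0
```

```bash
python3 -m creep '[{"translation":[0.001,-0.003,0],"twist":[0,0,0],"hand":40},{"translation":[0.002,-0.005,-0.0005],"twist":[0,0,0],"hand":40},{"translation":[0.002,-0.0055,-0.001],"twist":[0,0,0],"hand":40}]'
python3 -c "
from plan import *
to(REST-u*.021+[0,0,.0],70,68)"
```

```text
time: 5.95
tool_pos: [0.5069, -0.0595, 0.0792]
tool_rot: [1.568, 0.353, 1.187]
contact_force: [0.4, 0.2, -1.6]
opening: 0.0542
t 5.95 grasp [ 0.509  -0.0543  0.0771] open 0.0542 F [ 0.4402  0.1595 -1.5854]
shift [ 0.0006 -0.0004 -0.    ] twist [0.003 0.    0.004] ik [-0.8081  0.816   1.9516  1.0556  1.3928 -1.2257] 0.0
```

```bash
python3 -m creep '[{"translation":[0.0005,-0.0015,0],"twist":[0,0,0],"hand":40},{"translation":[0.0005,-0.0015,0],"twist":[0,0,0],"hand":40},{"translation":[0.0005,-0.0015,0],"twist":[0,0,0],"hand":40}]'
python3 -m creep '[{"translation":[0.0005,-0.0015,0],"twist":[0,0,0],"hand":40},{"translation":[0.0005,-0.0015,0],"twist":[0,0,0],"hand":40},{"translation":[0.0005,-0.0015,0],"twist":[0,0,0],"hand":40}]'
```

```text
time: 6.25
tool_pos: [0.5069, -0.0597, 0.0777]
tool_rot: [1.567, 0.353, 1.187]
contact_force: [0.3, -0.1, -2.8]
opening: 0.0544
time: 6.55
tool_pos: [0.5069, -0.0597, 0.0762]
tool_rot: [1.568, 0.353, 1.187]
contact_force: [0.6, -0.3, -2.4]
opening: 0.0542
```

```bash
for i in 1 2; do python3 -m creep '[{"translation":[0.0005,-0.0015,0],"twist":[0,0,0],"hand":40},{"translation":[0.0005,-0.0015,0],"twist":[0,0,0],"hand":40},{"translation":[0.0005,-0.0015,0],"twist":[0,0,0],"hand":40}]' | grep -E "pos|force"; done
python3 -c "
from plan import *
import cv2
to(REST-u*.021+[0,0,.0],70,68)
S=robot.read_camera('side')[170:250,240:350]
cv2.imwrite('pics/p2.png',cv2.resize(S,None,fx=7,fy=7,interpolation=2))"
```

```text
tool_pos: [0.5069, -0.0597, 0.0749]
contact_force: [-1.4, -1.1, 1.4]
tool_pos: [0.5068, -0.0596, 0.0741]
contact_force: [-1.9, -1.5, 5.6]
t 7.15 grasp [ 0.5089 -0.0544  0.072 ] open 0.0544 F [-1.8674 -1.5136  5.6262]
shift [-0.001   0.0044  0.0001] twist [0.004 0.    0.001] ik [-0.8081  0.816   1.9516  1.0556  1.3928 -1.2257] 0.0
```

View pics/p2.png

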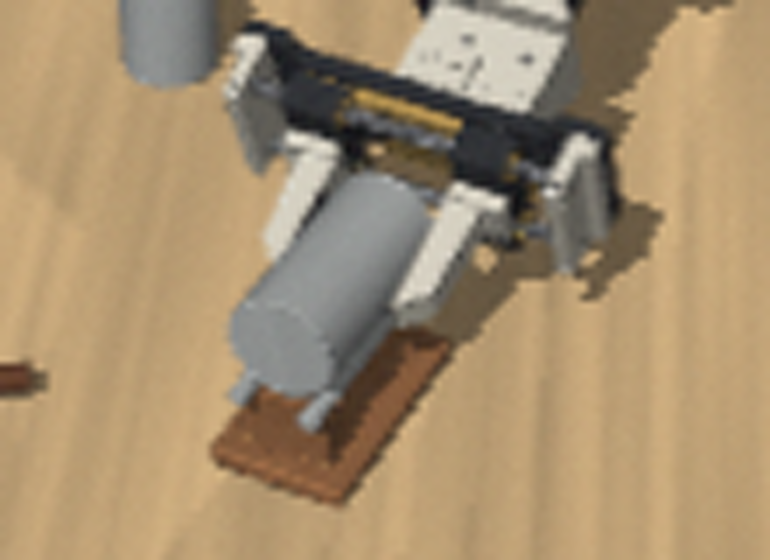

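Contact at 8 N, and the picture shows the tumbler lying on both rods. I'll release it now.

```bash
python3 -m creep '[{"translation":[0,0,0],"twist":[0,0,0],"hand":70},{"translation":[0,0,0],"twist":[0,0,0],"hand":100},{"translation":[0,0,0],"twist":[0,0,0],"hand":100},{"translation":[0,0,0],"twist":[0,0,0],"hand":100},{"translation":[0,0,0],"twist":[0,0,0],"hand":100}]'
python3 -m creep '[{"translation":[0,0,0],"twist":[0,0,0],"hand":100},{"translation":[0,0,0],"twist":[0,0,0],"hand":100},{"translation":[0,0,0],"twist":[0,0,0],"hand":100},{"translation":[0,0,0],"twist":[0,0,0],"hand":100}]'
python3 -c "
from plan import *
import cv2
to(REST-u*.1+[0,0,.03],70,68)
T=robot.read_camera('top')[180:250,230:330]
cv2.imwrite('pics/p3.png',cv2.resize(T,None,fx=7,fy=7,interpolation=2))"
```

```text
time: 7.7
tool_pos: [0.5068, -0.0596, 0.0739]
tool_rot: [1.567, 0.35, 1.187]
contact_force: [0.1, -0.2, 0.0]
opening: 0.0894
time: 8.1
tool_pos: [0.5068, -0.0596, 0.074]
tool_rot: [1.567, 0.35, 1.187]
contact_force: [0.0, -0.6, -0.1]
opening: 0.0915
t 8.1 grasp [ 0.5089 -0.0543  0.0719] open 0.0915 F [ 0.0127 -0.577  -0.1066]
shift [-0.0856  0.0056  0.0001] twist [ 0.003 -0.     0.001] ik [-0.9424  0.783   1.8674  0.9252  1.504  -1.1583] 0.0
```

View pics/p3.png

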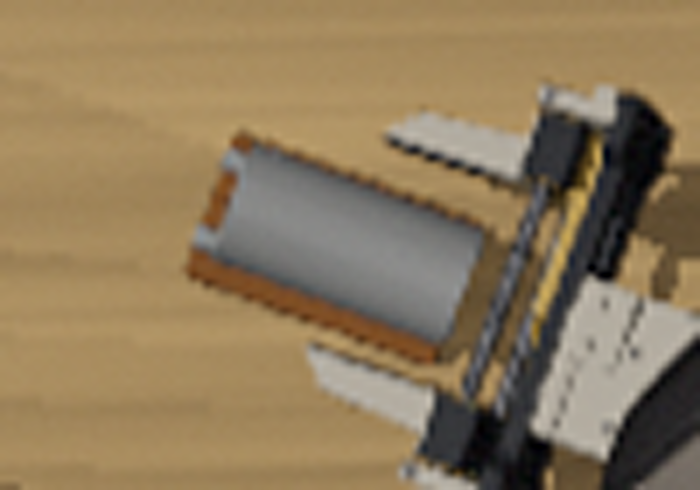

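Step 1 is done: the tumbler lies centred on the rods. Its crop silhouette has midpoints (232,199) and (465,292), and the fingers are clear of it.

```bash
python3 -m creep '[{"translation":[-0.03,0.001,0],"twist":[0,0,0],"hand":100},{"translation":[-0.07,0.002,0],"twist":[0,0,0],"hand":100},{"translation":[-0.1,0.02,0],"twist":[0,0,0],"hand":100},{"translation":[-0.1,0.06,0],"twist":[0,0,0],"hand":100},{"translation":[-0.1,0.1,0],"twist":[0,0,0],"hand":100}]' | tail -1
python3 -c "
from plan import *
a=ray('top',(230+232/7,180+199/7),.08);b=ray('top',(230+465/7,180+292/7),.08);m=(a+b)/2;print(a,b,m,np.linalg.norm(a-b),np.degrees(np.arctan2(*(a-b)[1::-1])))
to(REST+u*.02+[0,0,.12],-25,68)"
```

```text
opening: 0.0917
[0.536  0.0112 0.08  ] [ 0.4937 -0.0869  0.08  ] [ 0.5149 -0.0378  0.08  ] 0.10684684497919368 66.67129382292535
t 8.65 grasp [ 0.4862 -0.1103  0.2011] open 0.0917 F [ 0.3119 -0.6925  0.0329]
shift [0.1039 0.0366 0.    ] twist [-0.     0.003 -1.657] ik [ 0.0417  0.496   1.5029 -0.4054  1.3516  0.5569] 0.0
```

```bash
python3 -m creep '[{"translation":[0.008,0.005,0],"twist":[0,0,-0.145],"hand":100},{"translation":[0.017,0.01,0],"twist":[0,0,-0.29],"hand":100},{"translation":[0.026,0.015,0],"twist":[0,0,-0.43],"hand":100},{"translation":[0.034,0.02,0],"twist":[0,0,-0.575],"hand":100},{"translation":[0.043,0.025,0],"twist":[0,0,-0.72],"hand":100}]' | tail -1
python3 -c "
from plan import *
to([.5243,-.0165,.19],-25,67.5)"
```

```text
opening: 0.0917
t 9.15 grasp [ 0.5037 -0.0677  0.2076] open 0.0917 F [-0.5888  1.1296 -0.8827]
shift [ 0.0442  0.045  -0.0003] twist [ 0.006  0.005 -0.932] ik [ 0.0398  0.5025  1.5112 -0.4051  1.3404  0.5687] 0.0
```

```bash
python3 -m creep '[{"translation":[0.008,0.01,0],"twist":[0,0,-0.145],"hand":100},{"translation":[0.015,0.018,0],"twist":[0,0,-0.29],"hand":100},{"translation":[0.022,0.026,0],"twist":[0.003,0.003,-0.43],"hand":100},{"translation":[0.03,0.034,0],"twist":[0.004,0.004,-0.575],"hand":100},{"translation":[0.036,0.04,0],"twist":[0.005,0.005,-0.72],"hand":100}]' | tail -1
python3 -c "
from plan import *
to([.5243,-.0165,.19],-25,67.5)"
```

```text
opening: 0.0916
t 9.65 grasp [ 0.5222 -0.0226  0.1954] open 0.0916 F [-0.6751  0.3733 -0.4865]
shift [ 0.0039  0.0088 -0.0004] twist [ 0.001  0.003 -0.206] ik [ 0.0398  0.5025  1.5112 -0.4051  1.3404  0.5687] 0.0
```

```bash
python3 -m creep '[{"translation":[0.002,0.005,0],"twist":[0,0,-0.1],"hand":100},{"translation":[0.004,0.009,0],"twist":[0.001,0.003,-0.206],"hand":100},{"translation":[0.004,0.009,0],"twist":[0.001,0.003,-0.206],"hand":100},{"translation":[0.004,0.009,0],"twist":[0.001,0.003,-0.206],"hand":100}]' | tail -1
python3 -c "
from plan import *
import cv2
to([.5243,-.0165,.0765],-25,67.5)
cv2.imwrite('pics/w2.png',robot.read_camera('wrist'))"
```

```text
opening: 0.0918
t 10.05 grasp [ 0.5245 -0.0159  0.1893] open 0.0918 F [ 0.0364 -0.6485  0.1178]
shift [0.1026 0.0469 0.0001] twist [ 0.001 -0.001 -0.002] ik [ 0.0398  0.6233  1.6542 -0.4451  1.0998  0.6843] 0.0
```

View pics/w2.png

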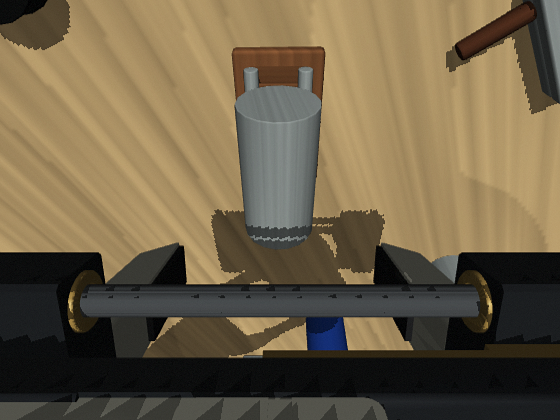

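```bash
python3 -m creep '[{"translation":[0.025,0.011,0],"twist":[0,0,0],"hand":100},{"translation":[0.05,0.023,0],"twist":[0,0,0],"hand":100},{"translation":[0.08,0.036,0],"twist":[0,0,0],"hand":100},{"translation":[0.102,0.047,0],"twist":[0,0,0],"hand":100},{"translation":[0.102,0.047,0],"twist":[0,0,0],"hand":100}]'
python3 -c "
from plan import *
to([.5243,-.0165,.0765],-25,67.5)"
python3 -m creep '[{"translation":[0,0,0],"twist":[0,0,0],"hand":55},{"translation":[0,0,0],"twist":[0,0,0],"hand":40},{"translation":[0,0,0],"twist":[0,0,0],"hand":40},{"translation":[0,0,0],"twist":[0,0,0],"hand":40},{"translation":[0,0,0],"twist":[0,0,0],"hand":40}]' 30
python3 -m creep '[{"translation":[0,0,0],"twist":[0,0,0],"hand":40},{"translation":[0,0,0],"twist":[0,0,0],"hand":40},{"translation":[0,0,0],"twist":[0,0,0],"hand":40}]' 35
python3 -c "
from plan import *
to([.5243,-.0165,.19],-25,67.5)"
```

```text
time: 10.6
tool_pos: [0.5234, -0.0158, 0.0809]
tool_rot: [-1.583, 1.136, -1.978]
contact_force: [-0.0, 0.0, -0.4]
opening: 0.092
t 10.6 grasp [ 0.5224 -0.0181  0.0755] open 0.0920 F [-0.0121  0.0488 -0.4044]
shift [-0.0019  0.0016  0.0011] twist [-0.    -0.006 -0.002] ik [ 0.0398  0.6233  1.6542 -0.4451  1.0998  0.6843] 0.0
time: 11.1
tool_pos: [0.5237, -0.0157, 0.0816]
tool_rot: [-1.58, 1.137, -1.975]
contact_force: [-0.3, -0.7, -0.1]
opening: 0.0565
time: 11.4
tool_pos: [0.5237, -0.0156, 0.0816]
tool_rot: [-1.581, 1.137, -1.975]
contact_force: [-0.6, 1.4, 1.0]
opening: 0.0531
t 11.4 grasp [ 0.5227 -0.0179  0.0762] open 0.0531 F [-0.6032  1.398   0.9968]
shift [-0.1041 -0.0461  0.0004] twist [-0.001 -0.005 -0.002] ik [ 0.0398  0.5025  1.5112 -0.4051  1.3404  0.5687] 0.0
```

```bash
python3 -m creep '[{"translation":[-0.02,-0.009,0],"twist":[0,0,0],"hand":40},{"translation":[-0.05,-0.022,0],"twist":[0,0,0],"hand":40},{"translation":[-0.09,-0.04,0],"twist":[0,0,0],"hand":40},{"translation":[-0.125,-0.056,0],"twist":[0,0,0],"hand":40},{"translation":[-0.14,-0.062,0],"twist":[0,0,0],"hand":40}]'
python3 -c "
from plan import *
to(FOOT+[0,0,.21],65,67.5)"
```

```text
time: 11.9
tool_pos: [0.5264, -0.0134, 0.2384]
tool_rot: [-1.568, 1.139, -1.964]
contact_force: [0.3, -0.2, -3.0]
opening: 0.0531
t 11.9 grasp [ 0.5254 -0.0157  0.2329] open 0.0531 F [ 0.3392 -0.2255 -2.9915]
shift [-0.0955  0.226  -0.0061] twist [-0.002  0.002  1.566] ik [-0.2042  0.5157  1.8431  1.3738  1.1381 -0.7027] 0.0
```

```bash
python3 -m creep '[{"translation":[-0.009,0.02,0],"twist":[0,0,0.14],"hand":40},{"translation":[-0.017,0.04,-0.001],"twist":[0,0,0.28],"hand":40},{"translation":[-0.026,0.06,-0.002],"twist":[0,0,0.42],"hand":40},{"translation":[-0.034,0.08,-0.002],"twist":[0,0,0.56],"hand":40},{"translation":[-0.043,0.1,-0.003],"twist":[0,0,0.7],"hand":40}]' | tail -1
python3 -c "
from plan import *
to(FOOT+[0,0,.21],65,67.5)"
```

```text
opening: 0.0532
t 12.4 grasp [0.5665 0.0903 0.2303] open 0.0532 F [-1.1755 -0.2663 -3.2507]
shift [ 0.042   0.1292 -0.0032] twist [-0.001  0.004  0.861] ik [-0.2042  0.5157  1.8431  1.3738  1.1381 -0.7027] 0.0
```

```bash
python3 -m creep '[{"translation":[0.004,0.012,0],"twist":[0,0,0.14],"hand":40},{"translation":[0.009,0.027,0],"twist":[0,0.001,0.28],"hand":40},{"translation":[0.014,0.043,-0.001],"twist":[0,0.002,0.42],"hand":40},{"translation":[0.02,0.063,-0.002],"twist":[0,0.003,0.56],"hand":40},{"translation":[0.028,0.085,-0.002],"twist":[0,0.003,0.7],"hand":40}]' | tail -1
python3 -c "
from plan import *
to(FOOT+[0,0,.21],65,67.5)"
```

```text
opening: 0.0535
t 12.9 grasp [0.6009 0.1762 0.2292] open 0.0535 F [ 0.1951  1.3109 -1.8705]
shift [ 0.0397  0.0244 -0.0018] twist [0.    0.004 0.157] ik [-0.2042  0.5157  1.8431  1.3738  1.1381 -0.7027] 0.0
```

```bash
python3 -m creep '[{"translation":[0.018,0.012,-0.001],"twist":[0,0.002,0.08],"hand":40},{"translation":[0.036,0.022,-0.002],"twist":[0,0.004,0.157],"hand":40},{"translation":[0.04,0.024,-0.002],"twist":[0,0.004,0.157],"hand":40},{"translation":[0.04,0.024,-0.002],"twist":[0,0.004,0.157],"hand":40}]' | tail -1
python3 -c "
from plan import *
import cv2
to(FOOT+[0,0,.12],65,67.5)
T=robot.read_camera('top')[140:260,140:290];S=robot.read_camera('side')[180:330,180:330]
cv2.imwrite('pics/p4.png',np.hstack([cv2.resize(T,(400,320),interpolation=2),cv2.resize(S,(400,400),interpolation=2)[:320]]))"
```

```text
opening: 0.0532
t 13.3 grasp [0.6168 0.2207 0.2267] open 0.0532 F [-0.1365 -0.0899 -1.8978]
shift [ 0.0375 -0.0804  0.0007] twist [-0.    -0.002  0.002] ik [-0.2042  0.6601  1.9144  1.4769  1.1066 -0.9396] 0.0
```

View pics/p4.png

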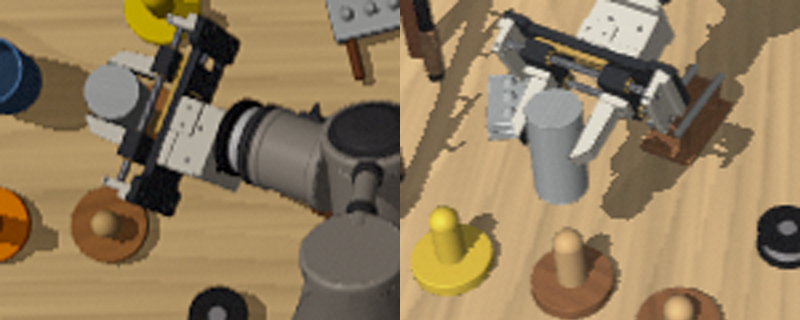

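The tumbler is upright and mouth-down over the taller brown peg. In the top crop it is at (112,92), with the short peg and yellow lookalike clear of the gripper. I'll descend.

```bash
python3 -m creep '[{"translation":[0.009,-0.02,0],"twist":[0,0,0],"hand":40},{"translation":[0.018,-0.04,0],"twist":[0,0,0],"hand":40},{"translation":[0.027,-0.058,0],"twist":[0,0,0],"hand":40},{"translation":[0.034,-0.073,0],"twist":[0,0,0],"hand":40},{"translation":[0.0375,-0.0804,0.0005],"twist":[0,0,0],"hand":40}]'
python3 -c "
from plan import *
to(FOOT+[0,0,.08],65,67.5)"
```

```text
time: 13.9
tool_pos: [0.6157, 0.2142, 0.1413]
tool_rot: [1.569, 0.439, 1.178]
contact_force: [0.1, -0.1, -1.7]
opening: 0.0534
t 13.9 grasp [0.6178 0.2193 0.1387] open 0.0534 F [ 0.0678 -0.0998 -1.678 ]
shift [ 0.018  -0.0365 -0.0009] twist [0.002 0.    0.003] ik [-0.2042  0.7324  1.9317  1.5221  1.1002 -1.0398] 0.0
```

```bash
python3 -m creep '[{"translation":[0.005,-0.01,0],"twist":[0,0,0],"hand":40},{"translation":[0.01,-0.02,0],"twist":[0,0,0],"hand":40},{"translation":[0.014,-0.029,-0.0005],"twist":[0,0,0],"hand":40},{"translation":[0.0165,-0.034,-0.001],"twist":[0.002,0,0.003],"hand":40},{"translation":[0.0175,-0.036,-0.001],"twist":[0.002,0,0.003],"hand":40}]'
python3 -c "
from plan import *
to(FOOT+[0,0,.0725],65,67.5)"
```

```text
time: 14.4
tool_pos: [0.6148, 0.2152, 0.1005]
tool_rot: [1.573, 0.436, 1.179]
contact_force: [1.0, 0.2, -3.0]
opening: 0.0532
t 14.4 grasp [0.6169 0.2202 0.0979] open 0.0532 F [ 0.986   0.1639 -2.9679]
shift [ 0.0034 -0.0066  0.0004] twist [-0.002 -0.    -0.   ] ik [-0.2042  0.7464  1.9339  1.5303  1.0995 -1.058 ] 0.0
```

```bash
for i in 1 2 3; do python3 -m creep '[{"translation":[0.0009,-0.0018,0],"twist":[0,0,0],"hand":40},{"translation":[0.0009,-0.0018,0],"twist":[0,0,0],"hand":40},{"translation":[0.0009,-0.0018,0],"twist":[0,0,0],"hand":40}]' | grep -E "pos|force"; done
```

```text
tool_pos: [0.6149, 0.2152, 0.0988]
contact_force: [0.3, 0.1, -1.3]
tool_pos: [0.615, 0.2153, 0.0968]
contact_force: [-0.5, -0.8, -2.6]
tool_pos: [0.615, 0.2153, 0.0948]
contact_force: [-0.5, 0.3, -2.0]
```

```bash
for i in 1 2; do python3 -m creep '[{"translation":[0.0007,-0.0014,0],"twist":[0,0,0],"hand":40},{"translation":[0.0007,-0.0014,0],"twist":[0,0,0],"hand":40},{"translation":[0.0007,-0.0014,0],"twist":[0,0,0],"hand":40}]' | grep -E "pos|force"; done
```

```text
tool_pos: [0.6149, 0.2154, 0.0931]
contact_force: [0.6, -0.5, -2.5]
tool_pos: [0.615, 0.2154, 0.0916]
contact_force: [1.2, 0.5, -2.1]
```

```bash
for i in 1 2; do python3 -m creep '[{"translation":[0.0007,-0.0014,0],"twist":[0,0,0],"hand":40},{"translation":[0.0007,-0.0014,0],"twist":[0,0,0],"hand":40},{"translation":[0.0007,-0.0014,0],"twist":[0,0,0],"hand":40}]' | grep -E "pos|force"; done
python3 -c "
from plan import *
import cv2
to(FOOT+[0,0,.0725],65,67.5)
S=robot.read_camera('side')[230:320,190:310]
cv2.imwrite('pics/p5.png',cv2.resize(S,None,fx=6,fy=6,interpolation=2))"
```

```text
tool_pos: [0.6153, 0.2156, 0.0915]
contact_force: [-1.9, -1.6, 5.7]
tool_pos: [0.6154, 0.2159, 0.0915]
contact_force: [-2.9, -2.5, 7.1]
t 16.5 grasp [0.6175 0.2209 0.089 ] open 0.0533 F [-2.9115 -2.5211  7.0859]
shift [-0.0012  0.0011  0.    ] twist [ 0.001 -0.    -0.007] ik [-0.2042  0.7464  1.9339  1.5303  1.0995 -1.058 ] 0.0
```

View pics/p5.png

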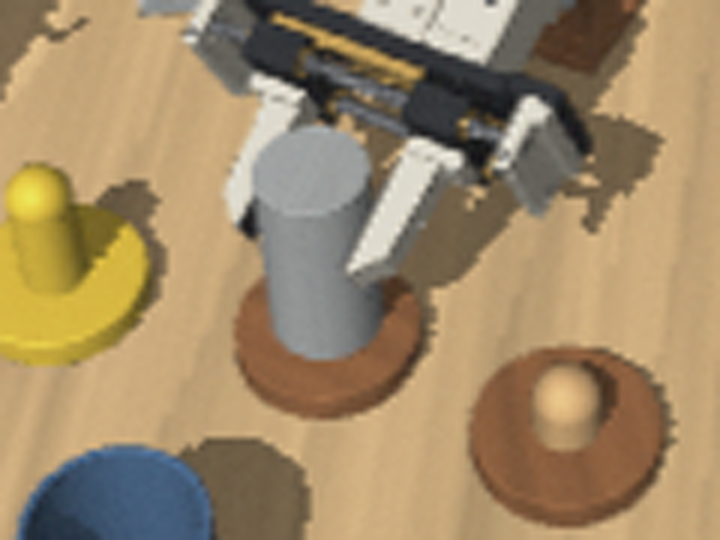

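The rim is on the foot: it took a 7 N contact and stopped at the expected height. I'll release and back away.

```bash
python3 -m creep '[{"translation":[0,0,0],"twist":[0,0,0],"hand":70},{"translation":[0,0,0],"twist":[0,0,0],"hand":100},{"translation":[0,0,0],"twist":[0,0,0],"hand":100},{"translation":[0,0,0],"twist":[0,0,0],"hand":100},{"translation":[0,0,0],"twist":[0,0,0],"hand":100}]'
python3 -m creep '[{"translation":[0,0,0],"twist":[0,0,0],"hand":100},{"translation":[-0.02,0,0],"twist":[0,0,0],"hand":100},{"translation":[-0.05,0,0],"twist":[0,0,0],"hand":100},{"translation":[-0.09,0,0],"twist":[0,0,0],"hand":100},{"translation":[-0.12,0.02,0],"twist":[0,0,0],"hand":100}]'
python3 -m creep '[{"translation":[0,0.02,0],"twist":[0,0,0],"hand":100},{"translation":[0,0.05,0],"twist":[0,0,0],"hand":100},{"translation":[0,0.05,0],"twist":[0,0,0],"hand":100}]'
python3 -c "
from plan import *
import cv2
to(FOOT+[0,0,.0725],65,67.5)
T=robot.read_camera('top');S=robot.read_camera('side')
cv2.imwrite('pics/p6.png',np.hstack([cv2.resize(T,(400,300)),cv2.resize(S[230:320,190:310],(400,300),interpolation=2)]))"
```

```text
time: 17.05
tool_pos: [0.6154, 0.2159, 0.0914]
tool_rot: [1.571, 0.43, 1.179]
contact_force: [-0.3, 0.0, -0.0]
opening: 0.0884
time: 17.55
tool_pos: [0.5759, 0.1211, 0.1586]
tool_rot: [1.575, 0.431, 1.179]
contact_force: [1.0, -0.6, -0.1]
opening: 0.0916
time: 17.85
tool_pos: [0.585, 0.1407, 0.2073]
tool_rot: [1.569, 0.429, 1.177]
contact_force: [-0.2, 0.3, 0.4]
opening: 0.0917
t 17.85 grasp [0.5871 0.1457 0.2048] open 0.0917 F [-0.2002  0.297   0.3907]
shift [ 0.1207 -0.0704 -0.0008] twist [ 0.002  0.001 -0.007] ik [-0.2042  0.7464  1.9339  1.5303  1.0995 -1.058 ] 0.0
```

View pics/p6.png

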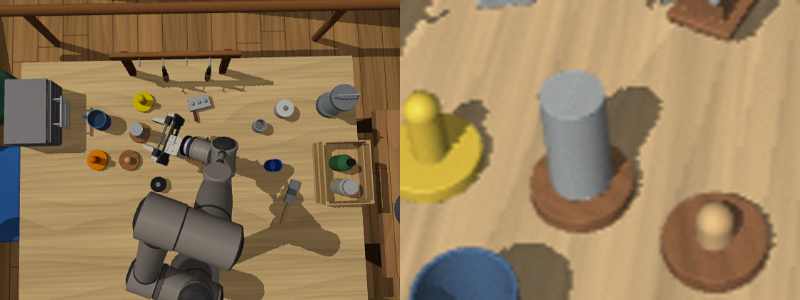

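The tumbler stands upright, flat on the tall peg's foot at right-crop (575,145). The gripper is clear and the bystanders haven't moved.

```bash
python3 -c "
from cell import robot
print(robot.hand_in())"
```

```text
the job is handed in; nothing more can be done
None
```

The taller tumbler is mouth-down on the taller brown peg, released, with its rim on the foot. I handed the job in at about 18 s of the 58 s allowed; hand-in reported no verdict.

- **Rest:** I laid the tumbler centred along the two rails and let go. The contact force fell from about 6 N to zero, and the picture showed it on both rods with the fingers clear. I waited 0.4 s more before retreating.
- **Peg:** I took it again from above, turned it mouth-down and lowered it while holding until it met the foot at about 7 N. The grip point was then within 1 mm of the peg's axis.
- **Last checks:** The final pictures show the tumbler upright on the peg, the gripper open and clear, and the bystanders I could see where they started. The wrist force read about zero.
- **Small disagreements:** On the rest, contact came 4 mm lower than I computed. On the peg it came about 1.5 mm lower. I put both down to a slightly off-centre grip, since the pictures showed it properly seated each time.

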